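# Refit the quarter-turn cover of the filter unit and hold it shut

### The arm

A 6-joint arm with a two-finger parallel gripper is mounted at the origin on the work surface; the furniture and walls round the work are solid. World frame = base frame: x ahead of the robot, y to its left, z up, the work surface at z = 0. Lengths are in m, angles in degrees, forces in N, time in s.
With the tool pointing down it reaches from about 0.375 to 0.825 m from the base axis. Payload 5.5 kg.
Tool frame: the origin (TCP) lies at the very end of the fingers, on their centre line; the grasp point (between the pads) lies 19 mm behind it; z points along the fingers, y is the line along which they close (so a half turn about z gives the same grasp; the last joint's range is limited). The gripper opens to 85 mm and grips with 20 to 120 N. Pads are 22 mm wide; open, the fingers measure 114 mm over their backs; the gripper's body (76 mm by 85 mm) begins 54 mm behind the grasp point. The pads swing forward as they close: fully open they stand 13 mm farther back than shut.
Start: joints at [-71.333, 17.962, -2.699, 69.339, 0, 90], TCP at [0.192, -0.568, 0.231] pointing down, gripper open.
Joint ranges: [-152.73, 152.73], [-39.44, 99.34], [-58.76, 71.6], [-118.89, 123.64], [-81.53, 83.1], [-180, 180]. Speed limits (degrees/s): [136.94, 136.94, 172.46, 180, 180, 180].

### API

Orientations are given as a 3x3 rotation matrix whose columns are the frame's x, y, z axes.
In Python, from station import r gives the robot as it stands. The module is installed in compiled form; this text tells all that it offers.
- The arm moves only by the tool hand_motion, called after ">>>" in YAML: its name, and indented under it one key for each argument. Schema: {"type":"object","properties":{"plan":{"type":"array","items":{"type":"object","properties":{"aperture":{"type":"number"},"trans":{"type":"array","items":{"type":"number"},"minItems":3,"maxItems":3},"turn_vec":{"type":"array","items":{"type":"number"},"minItems":3,"maxItems":3}},"additionalProperties":false,"required":["aperture"]},"minItems":1,"maxItems":5},"clamp_n":{"type":"number"},"only":{"type":"string"},"quiet":{"type":"boolean"},"lines":{"type":"string"}},"required":["plan"],"additionalProperties":false}. plan is a list of rows, 1 to 5 of them, each an object with the fields aperture (the finger opening in m), trans (a list: dx, dy, dz in m), turn_vec (a list: a rotation vector rx, ry, rz in degrees); a field left out counts as zero (the opening has to be given); each row is the pose to reach, as a shift and turn from the pose commanded when the call began, along the tool's axes at that moment; what a row does not reach only later rows make up. A row lasts 1/8 s, in which the tool goes at most 0.0625 m and 10.7 degrees, less where a joint would pass 70% of its speed; a pose out of reach is approached as far as the arm can. The fingers move at their own pace and stop on an object; clamp_n is the grip in N (left out, the last holds). Time passes only in rows, so rows that do not move let the fingers close. The tool returns the time, the measured TCP pose, the force, the opening and the grip force at its end. only (a regular expression) keeps the lines of the reply that match it, lines (a string "A,B") keeps lines A to B, and quiet returns only ok. Input that does not fit is refused with a message, and nothing moves.
- r.sense(): the state, without advancing time (a new reading comes with each control period).
- r.capture(name): name is "scene" or "top"; returns the picture (420x560x3 uint8, blue, green, red); there is no depth.
- r.camera_info(name): a dict with "fovy" (degrees; the focal length in pixels is half the picture's height over the tangent of half this angle, whatever the lens; pixels are square), "cx", "cy" (the principal point, pixels), "extrinsics" (4x4, takes a point from world to camera coordinates). Camera axes: x right, y down, z forward; pixel columns grow to the right and rows downward; lengths in m; the calibration is good to about 2 mm. A picture is of the moment at which its call begins. camera_info takes no time and is no camera call.
- r.sign_off(): hands the job in; it is judged then, once.
The state is a dict: "time_s": time; "joint_positions": joint angles; "qd": joint speeds; "joint_torque": joint torques, N m; "position": TCP position; "tcp_rot": TCP orientation; "wrist_force": force on the tool from outside, world axes, zero at the start; "torque": the same for the moment, N m; "grip_width": finger opening in m; "finger_force": force on a finger pad.
Only numpy, scipy, OpenCV 4.12 (cv2) and the standard library are available. Lean on these libraries where they do the work, as an engineer would, in place of code of your own. Each camera call takes 0.05 s, during which the arm holds its last target. There are 200 camera calls.

### The job

Refit the loose grey cover on the filter unit: pick it up, set it over the unit's raised spigot with the long sides matching, and turn its wing fastener until the foot underneath lines up with the slot. Then press the cover fully home against the sprung seal and finish while still holding it pressed down, because the seal lifts it again if you let go. Leave the other things on the bench where they are.

Things in the scene. Friction and masses are not known exactly. Their poses are not given: they have to be found in the camera images.
- unit: Filter unit: white housing fixed to the bench, 140 mm (its x) by 180 mm (its y; at yaw 0, x points away from the robot), flat top face 52 mm up. Origin under its centre, on the bench. Centred on the top stands an aluminium spigot, 87 mm (x) by 121 mm (y), 16 mm high, its upper 6 mm tapering in by 4 mm all round. A short hose port sticks out of the +y end.
- seat (a point): Centre of the unit's top face (52 mm above the bench), axes as the unit. The cover is fully home when the cover's origin is here, its rim on the top face.
- slot (a point): Mouth of the slot: centre of the top of the spigot, 68 mm above the bench. The slot is 38 mm long along the unit's y, 17 mm wide and 16 mm deep.
- seal (a joint): Sprung black rubber seal round the foot of the spigot, under the cover's rim: how far it is pressed down (m). 0 = free, its top 5 mm above the unit's top face; 0.005 = flush, cover home. It gives from 3.5 N and is flush at 8 N; it springs up again when released.
- cover: Loose grey cover, an upside-down tray 96 mm (its x) by 130 mm (its y) by 24 mm high, 0.13 to 0.25 kg; walls 2.5 mm, top 3 mm. Origin at the centre of its lower rim, z up. Starts rim down on the bench. Its inside (91 x 125 mm, 21 mm deep) goes over the spigot with 2 mm play a side, either way round. A captive quarter-turn fastener passes through the centre of its top.
- wing (a joint): Angle of the fastener in the cover (rad), positive anticlockwise from above, stops at -1.75 and 1.75. At 0 wing and foot lie along the cover's long (y) direction, as do two dark lines on its top; that is in line with the slot once the cover is on; the foot enters within about 0.15 of 0. Starts at 0.7 to 1.4. Friction of 0.03 N m holds it; the cover can be carried by the wing.
- wing_grip (a point): Point to grip: on the fastener's axis, 42 mm above the cover's rim; axes turn with the wing. The wing is a dark flat bar, 44 mm long along this point's y, 10 mm thick along its x, from 30 to 54 mm above the cover's rim (6 to 30 mm above its top face).
- foot (a point): Centre of the fastener's foot inside the cover, 13 mm above the rim: a round bar 30 mm long, 8 mm thick, parallel to the wing. Lying across the slot it lands on the spigot and the cover's rim stays 7 mm above the unit's top face; lined up, it drops into the slot and the cover rests on the seal, rim 5 mm above, until pressed home.
- screwdriver: Screwdriver, 176 mm long, lying on the bench; a bystander. Origin under its centre.
- reagent_amber: Small brown glass bottle with black cap, 48 mm across, 95 mm high, standing; a bystander. Origin under its centre.
- tape_roll: Roll of tape, 66 mm across, 19 mm high, lying flat; a bystander. Origin under its centre.

How it is judged:
By the outcome, as a careful person would: the job done as asked, in the order asked, and still so for the second after the job is handed in, while the arm keeps its last pose, push and grip.
It also fails if it takes over 48 s, if anything falls off the work surface, if the arm or the gripper's body presses on something with over 40 N, if the wrist force passes 120 N, or if a joint passes its speed limit or range.

## Working session

There is one attempt and no reset: what is moved stays moved. The work goes in short steps, Python scripts to look and compute and a tool call to move; the robot and the scene stay as the last step left them, time stands still between calls to the robot, and variables do not carry over. Pictures are saved under pics/ and viewed, at most 10 in all, crops included, and the job is handed in when it is done.

```bash
mkdir -p pics; python3 - <<'E'
from station import r
import cv2,numpy as np
for n in("scene","top"):
    cv2.imwrite(f"pics/{n}0.png",r.capture(n)); i=r.camera_info(n); print(n,i["fovy"],i["cx"],i["cy"]); print(np.round(i["extrinsics"],4).tolist())
s=r.sense(); print(s)
E
```

```text
scene 49.56128470036073 275.823271687118 197.07492937286798
[[0.5018, -0.865, -0.0087, -0.2117], [-0.3424, -0.1894, -0.9203, 0.2547], [0.7943, 0.4647, -0.3912, 0.8706], [0.0, 0.0, 0.0, 1.0]]
top 48.285510492554266 279.077055193008 199.5928612175848
[[0.0687, -0.9976, -0.0021, 0.0316], [-0.9735, -0.0666, -0.2189, 0.4842], [0.2182, 0.0171, -0.9757, 1.2228], [0.0, 0.0, 0.0, 1.0]]
{'time_s': 0.1, 'joint_positions': array([-7.13328846e+01,  1.80021414e+01, -2.74837004e+00,  6.93400051e+01,
        2.09764847e-03,  9.00002626e+01]), 'qd': array([-0.05274061, -0.13130753,  0.18929856,  0.02562248,  0.00401964,
       -0.02918068]), 'joint_torque': array([-7.09139022e-05, -5.40767169e+01,  3.40541732e+01,  1.11743700e-02,
       -6.45116029e-05,  1.04731046e-05]), 'position': array([ 0.19188586, -0.56793771,  0.23050083]), 'tcp_rot': array([[ 9.47395620e-01,  3.20064551e-01, -4.70963918e-04],
       [ 3.20064895e-01, -9.47394420e-01,  1.50842127e-03],
       [ 3.66035866e-05, -1.57981072e-03, -9.99998751e-01]]), 'wrist_force': array([-0.67842654, -0.45470799,  0.28832841]), 'torque': array([ 0.00867401, -0.06135062, -0.03220562]), 'finger_force': 0.0, 'grip_width': 0.08551267995583933}
```

View pics/scene0.png

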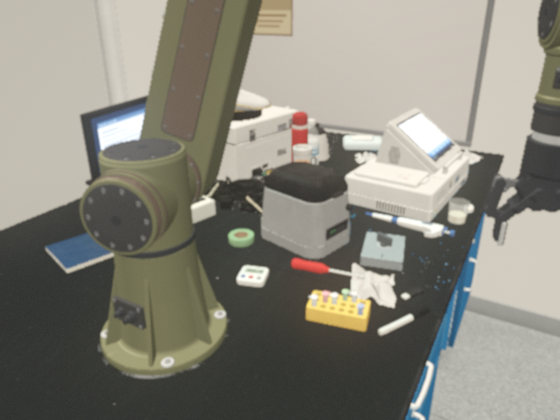

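View pics/top0.png

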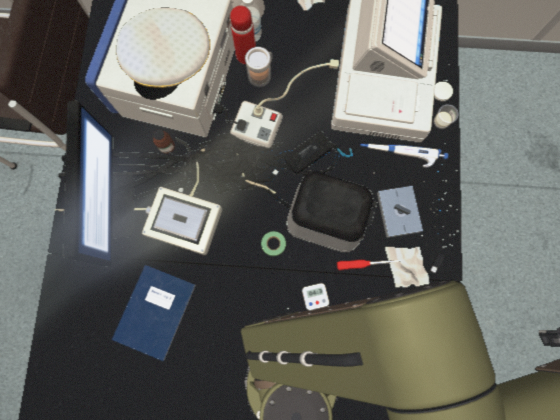

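The top view shows the white unit with its spigot near pixel (181,217) and the grey cover with its wing near (400,211). A tall grey box stands between them at about (330,210). I'll enlarge the cover and the unit.

```bash
python3 - <<'E'
import cv2,numpy as np
a=cv2.imread("pics/top0.png")
u=cv2.resize(a[175:265,130:230],None,fx=4,fy=4,interpolation=cv2.INTER_CUBIC)
c=cv2.resize(a[175:265,360:460],None,fx=4,fy=4,interpolation=cv2.INTER_CUBIC)
cv2.imwrite("pics/crop0.png",np.hstack([u,c]))
E
cat > h.py <<'E'
from station import r
import numpy as np
def cam(n):
    i=r.camera_info(n); f=210/np.tan(np.radians(i["fovy"]/2)); return i,f,np.array(i["extrinsics"])
def ray(n,px,z):
    i,f,E=cam(n); d=E[:3,:3].T@[(px[0]-i["cx"])/f,(px[1]-i["cy"])/f,1]; o=-E[:3,:3].T@E[:3,3]
    return o+d*(z-o[2])/d[2]
def proj(n,p):
    i,f,E=cam(n); c=E[:3,:3]@p+E[:3,3]; return np.array([i["cx"]+f*c[0]/c[2],i["cy"]+f*c[1]/c[2]])
E
```

```text
(no output)
```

View pics/crop0.png

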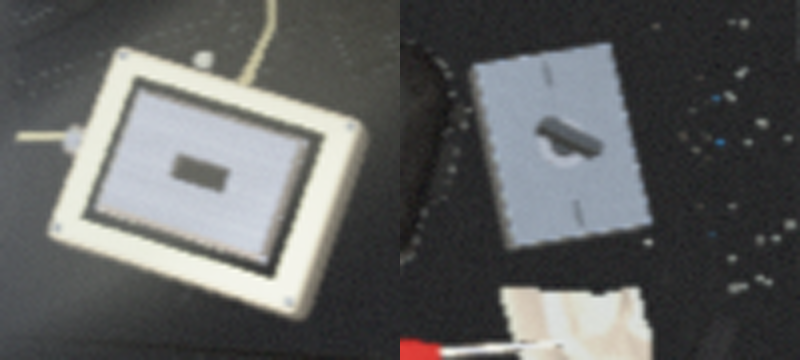

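The crop shows:
- **Unit (left):** top-face corners at (122,48), (364,122), (298,316) and (50,235). The slot is at (200,172) and the hose port is on the left.
- **Cover (right):** top corners at (474,65), (610,44), (652,223) and (510,248). The wing runs (540,122) to (602,150).

```bash
cat > fit.py <<'E'
from h import *
import cv2
from scipy.optimize import least_squares
def T(p,yaw,q):
    c,s=np.cos(yaw),np.sin(yaw); return np.array([p[0]+c*q[0]-s*q[1],p[1]+s*q[0]+c*q[1],q[2]])
def fit(px,pts,x0):
    f=lambda v:np.concatenate([proj("top",T(v[:2],v[2],q))-p for p,q in zip(px,pts)])
    s=least_squares(f,x0); return s.x,s.fun
def crop(L,off): return [(off+(u+.5)/4-.5,175+(v+.5)/4-.5) for u,v in L]
if __name__=="__main__":
    up=crop([(122,48),(364,122),(298,316),(50,235),(137,88),(312,140),(268,258),(95,210),(200,172)],130)
    q=lambda a,b,z:[(a,b,z),(a,-b,z),(-a,-b,z),(-a,b,z)]
    U=q(.07,.09,.052)+q(.0395,.0565,.068)+[(0,0,.068)]
    for sel in (range(9),range(4),range(4,9)):
        u,res=fit([up[i] for i in sel],[U[i] for i in sel],[.6,.3,0]); print("unit",u,np.degrees(u[2]),np.round(res,1))
    cp=crop([(74,65),(210,44),(252,223),(110,248)],360)
    c,res=fit(cp,[(.048,.065,.024),(.048,-.065,.024),(-.048,-.065,.024),(-.048,.065,.024)],[.55,-.2,0]); print("A",c,np.round(res,1))
    c,res=fit(cp,[(.065-0*1,.048,.024),(.065,-.048,.024),(-.065,-.048,.024),(-.065,.048,.024)],[.55,-.2,0]); print("B long=x",c,np.degrees(c[2]),np.round(res,1))
    w=crop([(140,122),(202,150)],360); a,b=[ray("top",p,.054) for p in w]; print("wing",(a+b)/2,np.linalg.norm(a-b),np.degrees(np.arctan2(*(b-a)[1::-1])))
    a,b=[ray("top",p,.024) for p in crop([(147,73),(178,212)],360)]; print("line mid",(a+b)/2,np.degrees(np.arctan2(*(b-a)[1::-1])))
E
python3 fit.py
```

```text
unit [ 0.40911485  0.32410637 -0.23043348] -13.202865648362224 [-0.8 -0.9  0.8 -0.6  0.4  0.1 -0.9  0.6  1.7  1.6 -2.5  0.7 -1.2 -0.8
  1.9 -1.2  0.7  0.5]
unit [ 0.40867838  0.32365097 -0.23644847] -13.547499368093453 [-0.4 -0.9  1.  -0.2  0.3  0.4 -0.9  0.5]
unit [ 0.40945599  0.32446153 -0.21590875] -12.370660232067053 [ 1.3  1.7 -2.7  0.2 -1.1 -1.2  1.9 -1.   0.6  0.3]
A [ 0.47871343 -0.27155781  0.24563814] [-4.8  7.3  6.6  4.6  4.4 -6.9 -6.1 -4.9]
B long=x [ 0.47909336 -0.27138196  0.22589533] 12.942848790656074 [ 0.1 -0.1 -0.3 -0.1 -0.5  0.5  0.7 -0.3]
wing [ 0.47858405 -0.2703978   0.054     ] 0.04523559874028667 -111.42411773647308
line mid [ 0.48061907 -0.27206389  0.024     ] -166.85550995254977
```

Both poses fit to within about 1 px. The wing is about 55.6° (0.97 rad) from the cover's long axis. Next: the height of the box in between, and the tool-frame deltas.

```bash
cat > d.py <<'E'
# usage: d.py x y z yawdeg(of tool y axis, mod 180): delta in tool axes from the current measured pose
from h import *; import sys
x,y,z,a=map(float,sys.argv[1:5]); s=r.sense(); R=s["tcp_rot"]
cur=np.degrees(np.arctan2(R[1,1],R[0,1])); t=(a-cur+90)%180-90
print("t",round(s["time_s"],2),"pos",s["position"].round(4),"yaw",cur.round(2),"d_tool",(R.T@(np.array([x,y,z])-s["position"])).round(4),"rz",round(-t,2),"q",s["joint_positions"].round(1),"F",s["wrist_force"].round(1),"M",s["torque"].round(2),"w",s["grip_width"].round(4))
E
python3 - <<'E'
from h import *
b=ray("scene",(320,252),0); print("box near corner",b)
for z in(.05,.1,.15,.2): print(z,proj("scene",[b[0],b[1],z]).round(0))
for px in((289,243),(362,250),(370,190),(303,173)): print(px,ray("top",px,.0).round(3),ray("top",px,.12).round(3))
E
python3 d.py .4788 -.271 .15 -21.4
```

```text
box near corner [ 0.41519196 -0.13185583  0.        ]
0.05 [321. 234.]
0.1 [321. 216.]
0.15 [322. 197.]
0.2 [323. 177.]
(289, 243) [0.371 0.03  0.   ] [0.356 0.031 0.12 ]
(362, 250) [ 0.366 -0.174  0.   ] [ 0.351 -0.154  0.12 ]
(370, 190) [ 0.539 -0.191  0.   ] [ 0.508 -0.17   0.12 ]
(303, 173) [0.576 0.002 0.   ] [0.541 0.006 0.12 ]Traceback (most recent call last):
  File "d.py", line 5, in <module>
    print("t",round(s["time_s"],2),"pos",s["position"].round(4),"yaw",cur.round(2),"d_tool",(R.T@(np.array([x,y,z])-s["position"])).round(4),"rz",round(-t,2),"q",s["joint_positions"].round(1),"F",s["wrist_force"].round(1),"M",s["torque"].round(2),"w",s["grip_width"].round(4))
                                                                                                                                                                                                                                                           ^^^^^^^^^^^^^^^^^^^^^
AttributeError: 'float' object has no attribute 'round'
```

```bash
sed -i 's/s\["grip_width"\].round(4)/round(s["grip_width"],4)/' d.py; python3 d.py .4788 -.271 .15 -21.4
```

```text
t 0.1 pos [ 0.1919 -0.5679  0.2305] yaw -71.33 d_tool [ 0.3669 -0.1894  0.0808] rz -49.93 q [-71.3  18.   -2.7  69.3   0.   90. ] F [-0.7 -0.5  0.3] M [ 0.01 -0.06 -0.03] w 0.0855
```

>>> hand_motion:
  plan:
    - {"aperture": 0.06, "trans": [0.055, -0.028, 0], "turn_vec": [0, 0, -8]}
    - {"aperture": 0.06, "trans": [0.11, -0.056, 0], "turn_vec": [0, 0, -16]}
    - {"aperture": 0.06, "trans": [0.165, -0.084, 0], "turn_vec": [0, 0, -24]}
    - {"aperture": 0.06, "trans": [0.22, -0.112, 0], "turn_vec": [0, 0, -32]}
    - {"aperture": 0.06, "trans": [0.275, -0.14, 0], "turn_vec": [0, 0, -40]}
  clamp_n: 60

```text
time_s: 0.72
position: [0.4087, -0.3461, 0.2311]
tcp_rot: [[0.516, 0.856, -0.0], [0.856, -0.516, 0.0], [0.0, -0.0, -1.0]]
wrist_force: [1.3, -0.9, 0.6]
grip_width: 0.0604
finger_force: 0.0
```

```bash
python3 d.py .4788 -.271 .15 -21.4
```

```text
t 0.72 pos [ 0.4087 -0.3461  0.2311] yaw -31.09 d_tool [0.1005 0.0212 0.0811] rz -9.69 q [-40.3  11.  -11.7  67.3   0.   80.8] F [ 1.3 -0.9  0.6] M [-0.09 -0.07 -0.02] w 0.0604
```

>>> hand_motion:
  plan:
    - {"aperture": 0.06, "trans": [0.045, 0.01, 0], "turn_vec": [0, 0, -5]}
    - {"aperture": 0.06, "trans": [0.1, 0.021, 0], "turn_vec": [0, 0, -9.7]}
    - {"aperture": 0.06, "trans": [0.1, 0.021, 0.05], "turn_vec": [0, 0, -9.7]}
    - {"aperture": 0.06, "trans": [0.1005, 0.0212, 0.09], "turn_vec": [0, 0, -9.7]}
    - {"aperture": 0.06, "trans": [0.1005, 0.0212, 0.09], "turn_vec": [0, 0, -9.7]}

```text
time_s: 1.35
position: [0.4755, -0.2711, 0.1381]
tcp_rot: [[0.368, 0.93, -0.006], [0.93, -0.368, 0.004], [0.001, -0.007, -1.0]]
wrist_force: [0.0, 0.2, 0.7]
grip_width: 0.0601
finger_force: 0.0
```

```bash
python3 - <<'E'
from h import *; import cv2
a=r.capture("top"); b=r.capture("scene")
p=cv2.resize(a[150:270,330:470],None,fx=4,fy=4,interpolation=2);q=cv2.resize(b[170:290,320:440],None,fx=4,fy=4,interpolation=2)
cv2.imwrite("pics/pre.png",cv2.resize(np.hstack([p,q]),(780,360)))
E
python3 d.py .4788 -.271 .028 -21.4
```

```text
t 1.45 pos [ 0.4782 -0.2731  0.142 ] yaw -21.64 d_tool [ 0.0022 -0.0002  0.114 ] rz -0.24 q [-29.7  15.7 -17.7  56.5  -0.   81.9] F [ 0.3 -0.6  1.1] M [-0.08  0.    0.02] w 0.06
```

View pics/pre.png

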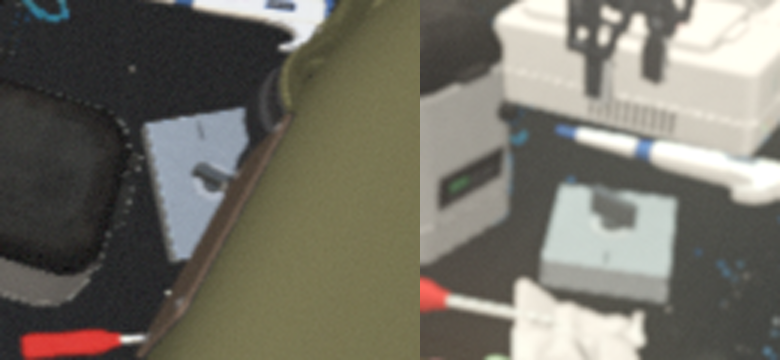

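The left crop shows the arm partly covering the cover, with the wing still visible at (210,178). In the right crop the open fingers (tips at about (593,95) and (652,80)) hang above the wing at (612,208). I'll check the estimate against the scene camera and descend.

```bash
python3 - <<'E'
from h import *
for p in([.4788,-.271,.042],[.4788,-.271,.03],[.4788,-.271,.054]): print((proj("scene",p)-[320,170])*3+[420,0])
E
```

```text
[610.64614341 208.59287128]
[609.41130784 221.59243043]
[611.89148112 195.48275225]
```

>>> hand_motion:
  plan:
    - {"aperture": 0.06, "trans": [0, 0, 0.03]}
    - {"aperture": 0.06, "trans": [0.002, 0, 0.06]}
    - {"aperture": 0.06, "trans": [0.002, 0, 0.09]}
    - {"aperture": 0.06, "trans": [0.002, 0, 0.1]}
    - {"aperture": 0.06, "trans": [0.002, 0, 0.1]}

```text
time_s: 2.08
position: [0.4795, -0.2717, 0.0424]
tcp_rot: [[0.369, 0.929, 0.001], [0.929, -0.369, -0.0], [-0.0, 0.001, -1.0]]
wrist_force: [0.1, -0.2, -0.1]
grip_width: 0.06
finger_force: 0.0
```

```bash
python3 d.py .4788 -.271 .028 -21.4
```

```text
t 2.08 pos [ 0.4795 -0.2717  0.0424] yaw -21.65 d_tool [ 0.0004 -0.0009  0.0144] rz -0.25 q [-29.5  21.3 -24.6  44.1   0.   82.1] F [ 0.1 -0.2 -0.1] M [ 0.04 -0.03  0.01] w 0.06
```

>>> hand_motion:
  plan:
    - {"aperture": 0.06, "trans": [0, -0.001, 0.007]}
    - {"aperture": 0.06, "trans": [0, -0.001, 0.0135]}
    - {"aperture": 0.04, "trans": [0, -0.001, 0.0135]}
    - {"aperture": 0.02, "trans": [0, -0.001, 0.0135]}
    - {"aperture": 0.012, "trans": [0, -0.001, 0.0135]}
  clamp_n: 60

```text
time_s: 2.7
position: [0.4781, -0.2708, 0.0283]
tcp_rot: [[0.369, 0.93, 0.0], [0.93, -0.369, -0.0], [-0.0, 0.0, -1.0]]
wrist_force: [-1.7, 0.5, 3.6]
grip_width: 0.0154
finger_force: 58.6
```

>>> hand_motion:
  plan:
    - {"aperture": 0.0}
    - {"aperture": 0}
    - {"aperture": 0}
  clamp_n: 60

```text
time_s: 3.08
position: [0.4781, -0.2708, 0.0282]
tcp_rot: [[0.369, 0.93, 0.0], [0.93, -0.369, -0.0], [-0.0, 0.0, -1.0]]
wrist_force: [-1.0, 0.4, 4.9]
grip_width: 0.0153
finger_force: 58.7
```

```bash
python3 d.py .4788 -.271 .028 -21.4
```

```text
t 3.08 pos [ 0.4781 -0.2708  0.0282] yaw -21.63 d_tool [0.0001 0.0007 0.0002] rz -0.23 q [-29.5  22.1 -25.5  42.3   0.   82.1] F [-1.   0.4  4.9] M [ 0.24  0.33 -0.  ] w 0.0153
```

The opening reads 15 mm on a 10 mm wing, with 5 N upward, so the fingertips may be on the hub at the wing's foot. I'll regrip a little higher.

>>> hand_motion:
  plan:
    - {"aperture": 0.03}
    - {"aperture": 0.03}
    - {"aperture": 0.03, "trans": [0, 0, -0.005]}
    - {"aperture": 0.03, "trans": [0, 0, -0.005]}
    - {"aperture": 0.0, "trans": [0, 0, -0.005]}
  clamp_n: 60

```text
time_s: 3.7
position: [0.478, -0.2708, 0.0329]
tcp_rot: [[0.369, 0.93, 0.0], [0.93, -0.369, -0.0], [-0.0, 0.0, -1.0]]
wrist_force: [0.3, -0.3, 0.9]
grip_width: 0.0129
finger_force: 0.0
```

>>> hand_motion:
  plan:
    - {"aperture": 0.0}
    - {"aperture": 0}
    - {"aperture": 0}
  clamp_n: 60

```text
time_s: 4.08
position: [0.4781, -0.2708, 0.033]
tcp_rot: [[0.369, 0.93, 0.0], [0.93, -0.369, -0.0], [0.0, 0.0, -1.0]]
wrist_force: [0.2, 0.3, 5.1]
grip_width: 0.0089
finger_force: 59.6
```

```bash
python3 d.py .4788 -.271 .033 -21.4; python3 - <<'E'
from h import *; import cv2
b=r.capture("scene"); cv2.imwrite("pics/grip.png",cv2.resize(b[190:280,330:450],None,fx=5,fy=5,interpolation=2))
E
```

```text
t 4.08 pos [ 0.4781 -0.2708  0.033 ] yaw -21.63 d_tool [0.0001 0.0007 0.    ] rz -0.23 q [-29.5  21.8 -25.3  42.9   0.   82.1] F [0.2 0.3 5.1] M [ 0.1   0.13 -0.04] w 0.0089
```

View pics/grip.png

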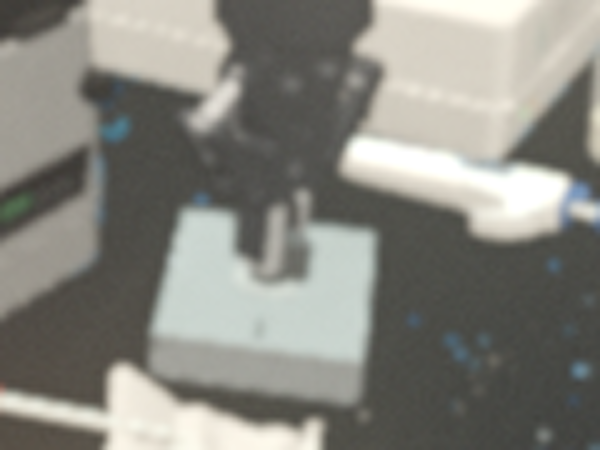

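The picture shows both fingers gripping the wing at about (275,255), clear of the cover's top, with the cover undisturbed. The opening is 8.9 mm, so the grip is good. Lifting.

>>> hand_motion:
  plan:
    - {"aperture": 0, "trans": [0, 0, -0.01]}
    - {"aperture": 0, "trans": [0, 0, -0.03]}
    - {"aperture": 0, "trans": [0, 0, -0.06]}
    - {"aperture": 0, "trans": [0, 0, -0.1]}
    - {"aperture": 0, "trans": [0, 0, -0.14]}
  clamp_n: 80

```text
time_s: 4.75
position: [0.4773, -0.2704, 0.1738]
tcp_rot: [[0.369, 0.93, -0.001], [0.93, -0.369, 0.001], [0.0, -0.001, -1.0]]
wrist_force: [0.6, -0.0, -3.6]
grip_width: 0.0082
finger_force: 81.1
```

>>> hand_motion:
  plan:
    - {"aperture": 0, "trans": [0, 0, -0.04]}
    - {"aperture": 0, "trans": [0, 0, -0.08]}
    - {"aperture": 0, "trans": [0, 0, -0.1]}
    - {"aperture": 0, "trans": [0, 0, -0.1]}

```text
time_s: 5.25
position: [0.4785, -0.2711, 0.2744]
tcp_rot: [[0.369, 0.93, 0.002], [0.93, -0.369, -0.001], [-0.0, 0.003, -1.0]]
wrist_force: [0.3, -0.6, -2.3]
grip_width: 0.0082
finger_force: 81.4
```

```bash
python3 d.py .409 .324 .273 42.1
```

```text
t 5.25 pos [ 0.4785 -0.2711  0.2744] yaw -21.63 d_tool [ 5.275e-01 -2.840e-01  4.000e-04] rz -63.73 q [-29.5  11.6  -5.4  72.9   0.   82.1] F [ 0.3 -0.6 -2.3] M [ 0.06 -0.02  0.03] w 0.0082
```

>>> hand_motion:
  plan:
    - {"aperture": 0, "trans": [0.02, -0.011, 0], "turn_vec": [0, 0, -3]}
    - {"aperture": 0, "trans": [0.06, -0.032, 0], "turn_vec": [0, 0, -8]}
    - {"aperture": 0, "trans": [0.1, -0.054, 0], "turn_vec": [0, 0, -13]}
    - {"aperture": 0, "trans": [0.14, -0.075, 0], "turn_vec": [0, 0, -18]}
    - {"aperture": 0, "trans": [0.18, -0.097, 0], "turn_vec": [0, 0, -23]}

```text
time_s: 5.88
position: [0.4522, -0.0653, 0.2712]
tcp_rot: [[-0.028, 1.0, -0.003], [1.0, 0.028, 0.001], [0.001, -0.003, -1.0]]
wrist_force: [0.6, 0.3, -1.8]
grip_width: 0.0084
finger_force: 81.2
```

```bash
python3 d.py .409 .324 .273 42.1
```

```text
t 5.88 pos [ 0.4522 -0.0653  0.2712] yaw 1.63 d_tool [ 0.3903 -0.0322 -0.0013] rz -40.47 q [ -8.2   1.8 -16.9  71.4   0.   80.1] F [ 0.6  0.3 -1.8] M [ 0.05 -0.03 -0.02] w 0.0084
```

```bash
python3 - <<'E'
print("frame now ~ yaw rotated")
E
```

```text
frame now ~ yaw rotated
```

>>> hand_motion:
  plan:
    - {"aperture": 0, "trans": [0.04, -0.003, 0], "turn_vec": [0, 0, -5]}
    - {"aperture": 0, "trans": [0.08, -0.006, 0], "turn_vec": [0, 0, -10]}
    - {"aperture": 0, "trans": [0.12, -0.01, 0], "turn_vec": [0, 0, -15]}
    - {"aperture": 0, "trans": [0.16, -0.013, 0], "turn_vec": [0, 0, -20]}
    - {"aperture": 0, "trans": [0.2, -0.016, 0], "turn_vec": [0, 0, -25]}

```text
time_s: 6.5
position: [0.4312, 0.1335, 0.2713]
tcp_rot: [[-0.448, 0.894, -0.003], [0.894, 0.448, -0.0], [0.001, -0.003, -1.0]]
wrist_force: [1.0, -0.3, -2.8]
grip_width: 0.0082
finger_force: 81.2
```

```bash
python3 d.py .409 .324 .273 42.1
```

```text
t 6.5 pos [0.4312 0.1335 0.2713] yaw 26.65 d_tool [ 0.1803  0.0656 -0.0017] rz -15.45 q [ 17.2   1.2 -17.6  71.4   0.   80.5] F [ 1.  -0.3 -2.8] M [ 0.04 -0.05 -0.03] w 0.0082
```

>>> hand_motion:
  plan:
    - {"aperture": 0, "trans": [0.04, 0.015, 0], "turn_vec": [0, 0, -4]}
    - {"aperture": 0, "trans": [0.085, 0.031, 0], "turn_vec": [0, 0, -8]}
    - {"aperture": 0, "trans": [0.13, 0.047, 0], "turn_vec": [0, 0, -12]}
    - {"aperture": 0, "trans": [0.165, 0.06, 0], "turn_vec": [0, 0, -15]}
    - {"aperture": 0, "trans": [0.1803, 0.0656, 0], "turn_vec": [0, 0, -15.5]}

```text
time_s: 7.12
position: [0.41, 0.324, 0.2712]
tcp_rot: [[-0.67, 0.742, -0.003], [0.742, 0.67, -0.002], [0.001, -0.003, -1.0]]
wrist_force: [0.3, -0.9, -2.2]
grip_width: 0.0085
finger_force: 81.3
```

>>> hand_motion:
  plan:
    - {"aperture": 0, "trans": [0, 0, 0.04]}
    - {"aperture": 0, "trans": [0, 0, 0.08]}
    - {"aperture": 0, "trans": [0, 0, 0.115]}
    - {"aperture": 0, "trans": [0, 0, 0.115]}
    - {"aperture": 0, "trans": [0, 0, 0.115]}

```text
time_s: 7.75
position: [0.4122, 0.3226, 0.1587]
tcp_rot: [[-0.667, 0.745, 0.0], [0.745, 0.667, 0.0], [-0.0, 0.0, -1.0]]
wrist_force: [-0.4, -0.1, -1.5]
grip_width: 0.0084
finger_force: 81.0
```

```bash
python3 d.py .409 .324 .273 42.1
python3 - <<'E'
from h import *; import cv2
a=r.capture("top"); 
cv2.imwrite("pics/over.png",cv2.resize(a[150:280,110:250],None,fx=4.5,fy=4.5,interpolation=2))
E
```

```text
t 7.75 pos [0.4122 0.3226 0.1587] yaw 41.86 d_tool [ 0.0032 -0.0014 -0.1143] rz -0.24 q [ 38.   12.2 -20.1  57.8  -0.   86.2] F [-0.4 -0.1 -1.5] M [ 0.02 -0.01 -0.  ] w 0.0084
```

View pics/over.png

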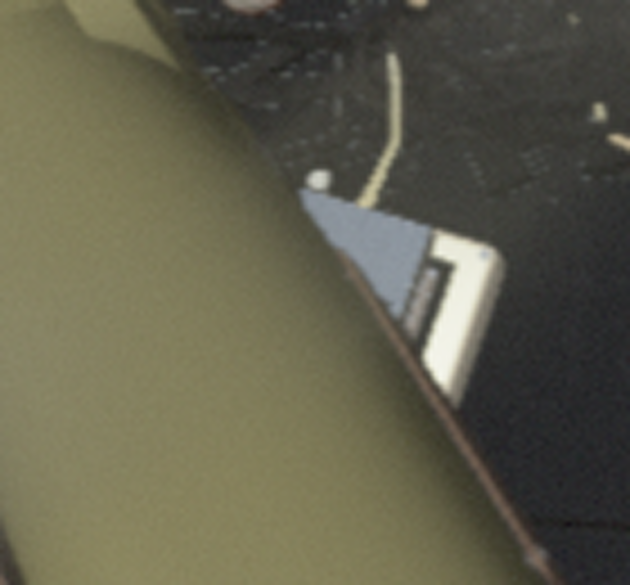

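The cover's +x, −y corner shows at (434,228), with its edges running to (302,190) and (402,318). The unit's white end is beyond it on the right. I'll compare this with where the cover should appear.

```bash
python3 - <<'E'
from h import *; from fit import T
s=r.sense(); p=s["position"]; zt=p[2]-.009
c=lambda u,v:np.array([110+(u+.5)/4.5-.5,150+(v+.5)/4.5-.5])
m=[c(434,228),c(302,190),c(402,318)]; w=[ray("top",q,zt) for q in m]
for yaw in(-13.2,-12,-14.5):
    k=T(p[:2],np.radians(yaw),(.048,-.065,zt)); print(yaw,proj("top",k)-m[0],(k-w[0]).round(4))
d=w[0]-w[1]; print("top edge dir (unit y)",np.degrees(np.arctan2(d[1],d[0]))); d=w[0]-w[2]; print("right edge",np.degrees(np.arctan2(d[1],d[0])))
# unit face visible corner (490,245) at z .052 -> image
print("unit corner", (ray("top",c(498,248),.052)-T([.409,.324],np.radians(-13.3),(.07,-.09,.052))).round(4))
E
```

```text
-13.2 [-1.10103651  0.04077895] [-0.0003  0.0028 -0.    ]
-12 [-1.30822187 -0.5769919 ] [ 0.0013  0.0034 -0.    ]
-14.5 [-0.89165231  0.71558157] [-0.002  0.002 -0.   ]
top edge dir (unit y) -102.3554693536751
right edge -13.442792063584124
unit corner [-0.0004  0.0031  0.    ]
```

```bash
python3 - <<'E'
from h import *; import cv2
a=cv2.imread("pics/top0.png"); g=cv2.cvtColor(a,cv2.COLOR_BGR2GRAY); k=8
G=cv2.resize(g[185:252,140:225],None,fx=k,fy=k,interpolation=cv2.INTER_CUBIC)
im=lambda p:np.array([140+(p[0]+.5)/k-.5,185+(p[1]+.5)/k-.5])
M=(G<140).astype(np.uint8)
n,l,st,ce=cv2.connectedComponentsWithStats(M)
cx=[i for i in range(1,n) if st[i,4]>300]
for i in cx:
    cs,_=cv2.findContours((l==i).astype(np.uint8),cv2.RETR_CCOMP,cv2.CHAIN_APPROX_NONE)
    print(i,st[i],im(ce[i]))
    for c in cs:
        if len(c)>150:
            rr=cv2.minAreaRect(c); b=cv2.boxPoints(rr)
            for z in(.052,.068): 
                w=np.array([ray("top",im(p),z) for p in b]); e=w[1]-w[0]; f=w[2]-w[1]
                print("  z",z,"c",w.mean(0).round(4),"len",np.linalg.norm(e).round(4),np.linalg.norm(f).round(4),"ang",np.degrees(np.arctan2(e[1],e[0])).round(1),np.degrees(np.arctan2(f[1],f[0])).round(1))
E
```

```text
1 [    0     0   437   183 33892] [158.51052977 192.27583943]
  z 0.052 c [0.4707 0.3717 0.052 ] len 0.064 0.1499 ang 7.7 -86.1
  z 0.068 c [0.4672 0.3675 0.068 ] len 0.0632 0.148 ang 7.7 -86.1
2 [  422     0   258   536 67285] [214.38770435 214.12294252]
  z 0.052 c [0.4187 0.2522 0.052 ] len 0.0883 0.1839 ang -86.1 -174.6
  z 0.068 c [0.4159 0.2495 0.068 ] len 0.0872 0.1815 ang -86.1 -174.6
3 [   87    76   479   400 27383] [183.56118075 220.0290988 ]
  z 0.052 c [0.4107 0.3277 0.052 ] len 0.104 0.1416 ang -10.4 -103.9
  z 0.068 c [0.4081 0.3241 0.068 ] len 0.1026 0.1398 ang -10.4 -103.9
  z 0.052 c [0.4109 0.3293 0.052 ] len 0.0905 0.1285 ang -10.2 -103.7
  z 0.068 c [0.4082 0.3257 0.068 ] len 0.0893 0.1269 ang -10.2 -103.7
4 [    0   202   438   334 40368] [155.24849819 240.44550758]
  z 0.052 c [0.3758 0.36   0.052 ] len 0.1133 0.1485 ang 7.7 -86.1
  z 0.068 c [0.3736 0.3559 0.068 ] len 0.1119 0.1465 ang 7.7 -86.1
5 [ 266  233  110   69 4689] [179.60334026 217.90836266]
  z 0.052 c [0.4122 0.3298 0.052 ] len 0.016 0.0361 ang -10.9 -103.9
  z 0.068 c [0.4095 0.3261 0.068 ] len 0.0158 0.0357 ang -10.9 -103.9
```

>>> hand_motion:
  plan:
    - {"aperture": 0}
    - {"aperture": 0}

```text
time_s: 8.05
position: [0.4126, 0.323, 0.1588]
tcp_rot: [[-0.667, 0.745, 0.001], [0.745, 0.667, 0.001], [-0.0, 0.002, -1.0]]
wrist_force: [-0.6, 0.1, -3.1]
grip_width: 0.0082
finger_force: 81.0
```

```bash
python3 d.py .4095 .3255 .105 42.1
```

```text
t 8.05 pos [0.4126 0.323  0.1588] yaw 41.86 d_tool [ 0.004  -0.0007  0.0538] rz -0.24 q [ 38.1  12.2 -20.1  57.7   0.   86.2] F [-0.6  0.1 -3.1] M [-0.03  0.02 -0.  ] w 0.0082
```

>>> hand_motion:
  plan:
    - {"aperture": 0, "trans": [0.004, -0.0005, 0.02]}
    - {"aperture": 0, "trans": [0.0043, -0.0005, 0.04]}
    - {"aperture": 0, "trans": [0.0043, -0.0005, 0.052]}
    - {"aperture": 0, "trans": [0.0043, -0.0005, 0.054]}
    - {"aperture": 0, "trans": [0.0043, -0.0005, 0.054]}

```text
time_s: 8.68
position: [0.4092, 0.3257, 0.1043]
tcp_rot: [[-0.667, 0.745, 0.0], [0.745, 0.667, 0.0], [-0.0, 0.001, -1.0]]
wrist_force: [0.0, 0.2, -1.0]
grip_width: 0.0083
finger_force: 81.3
```

>>> hand_motion:
  plan:
    - {"aperture": 0, "trans": [0, 0, 0.003]}
    - {"aperture": 0, "trans": [0, 0, 0.006]}
    - {"aperture": 0, "trans": [0, 0, 0.006]}

```text
time_s: 9.05
position: [0.4087, 0.3254, 0.0977]
tcp_rot: [[-0.667, 0.745, -0.0], [0.745, 0.667, -0.0], [0.0, -0.0, -1.0]]
wrist_force: [-0.5, 0.2, -3.1]
grip_width: 0.008
finger_force: 81.3
```

```bash
python3 d.py .4095 .326 .093 42.1
```

```text
t 9.05 pos [0.4087 0.3254 0.0977] yaw 41.87 d_tool [-0.0001  0.001   0.0047] rz -0.23 q [ 38.5  15.1 -24.9  50.    0.   86.7] F [-0.5  0.2 -3.1] M [ 0.08 -0.05  0.01] w 0.008
```

>>> hand_motion:
  plan:
    - {"aperture": 0, "trans": [0, 0, 0.001]}
    - {"aperture": 0, "trans": [0, 0, 0.002]}
    - {"aperture": 0, "trans": [0, 0, 0.003]}
    - {"aperture": 0, "trans": [0, 0, 0.003]}

```text
time_s: 9.55
position: [0.4088, 0.3254, 0.0947]
tcp_rot: [[-0.667, 0.745, -0.0], [0.745, 0.667, -0.0], [-0.0, -0.0, -1.0]]
wrist_force: [-1.0, -0.4, -2.0]
grip_width: 0.0081
finger_force: 81.3
```

```bash
python3 d.py .4095 .326 .093 42.1
```

```text
t 9.55 pos [0.4088 0.3254 0.0947] yaw 41.86 d_tool [-0.      0.0009  0.0017] rz -0.24 q [ 38.5  15.3 -25.1  49.6  -0.   86.7] F [-1.  -0.4 -2. ] M [ 0.02 -0.05 -0.  ] w 0.0081
```

>>> hand_motion:
  plan:
    - {"aperture": 0, "trans": [0, 0, 0.001]}
    - {"aperture": 0, "trans": [0, 0, 0.002]}
    - {"aperture": 0, "trans": [0, 0, 0.003]}
    - {"aperture": 0, "trans": [0, 0, 0.003]}

```text
time_s: 10.05
position: [0.4088, 0.3255, 0.0919]
tcp_rot: [[-0.667, 0.745, 0.0], [0.745, 0.667, 0.0], [-0.0, 0.0, -1.0]]
wrist_force: [0.1, 0.1, -1.1]
grip_width: 0.0086
finger_force: 81.6
```

```bash
python3 d.py .4095 .326 .093 42.1
```

```text
t 10.05 pos [0.4088 0.3255 0.0919] yaw 41.87 d_tool [-0.      0.0008 -0.0011] rz -0.23 q [ 38.5  15.5 -25.3  49.2  -0.   86.7] F [ 0.1  0.1 -1.1] M [-0.06  0.08 -0.06] w 0.0086
```

>>> hand_motion:
  plan:
    - {"aperture": 0, "trans": [0, 0, 0.0005]}
    - {"aperture": 0, "trans": [0, 0, 0.001]}
    - {"aperture": 0, "trans": [0, 0, 0.001]}
    - {"aperture": 0, "trans": [0, 0, 0.001]}

```text
time_s: 10.55
position: [0.4089, 0.3256, 0.0916]
tcp_rot: [[-0.667, 0.745, 0.0], [0.745, 0.667, 0.0], [-0.0, 0.001, -1.0]]
wrist_force: [-2.3, -0.8, 6.9]
grip_width: 0.0081
finger_force: 82.6
```

>>> hand_motion:
  plan:
    - {"aperture": 0, "trans": [0, 0, 0.0005]}
    - {"aperture": 0, "trans": [0, 0, 0.001]}
    - {"aperture": 0, "trans": [0, 0, 0.001]}
    - {"aperture": 0, "trans": [0, 0, 0.001]}

```text
time_s: 11.05
position: [0.409, 0.3256, 0.0913]
tcp_rot: [[-0.667, 0.745, 0.001], [0.745, 0.667, 0.001], [-0.0, 0.001, -1.0]]
wrist_force: [-4.8, -3.4, 13.8]
grip_width: 0.0079
finger_force: 83.5
```

```bash
python3 d.py .4095 .326 .093 42.1; python3 - <<'E'
from h import *; import cv2
a=r.capture("top"); b=r.capture("scene")
cv2.imwrite("pics/on.png",np.hstack([cv2.resize(a[160:280,120:250],(520,480),interpolation=2),cv2.resize(b[150:300,150:220],(224,480),interpolation=2)]))
E
```

```text
t 11.05 pos [0.409  0.3256 0.0913] yaw 41.87 d_tool [-0.0001  0.0006 -0.0017] rz -0.23 q [ 38.5  15.5 -25.4  49.1   0.   86.7] F [-4.8 -3.4 13.8] M [-0.73  0.97 -0.02] w 0.0079
```

View pics/on.png

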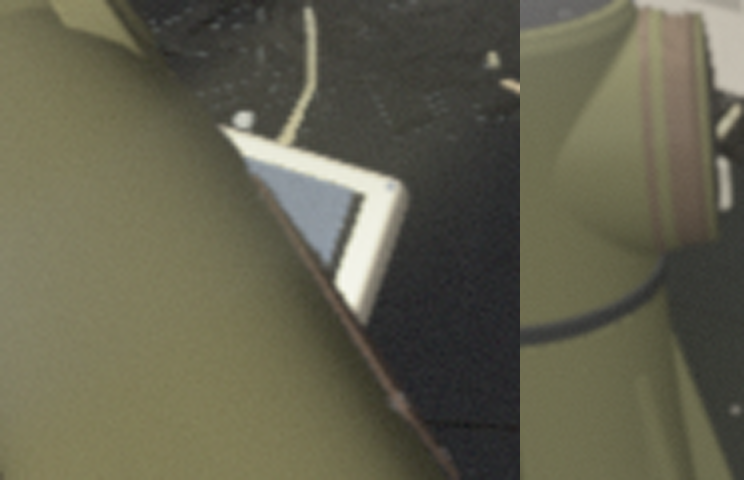

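The cover is square over the spigot: its corner is at (362,195), inside the unit's corner at (405,188). Contact came at a rim height of about 59 mm, so the foot is resting on the spigot as expected. I'll ease the load and turn the wing clockwise.

>>> hand_motion:
  plan:
    - {"aperture": 0, "trans": [0, 0, -0.001]}
    - {"aperture": 0, "trans": [0, 0, -0.0014]}
    - {"aperture": 0, "trans": [0, 0, -0.0014], "turn_vec": [0, 0, 6]}
    - {"aperture": 0, "trans": [0, 0, -0.0014], "turn_vec": [0, 0, 14]}
    - {"aperture": 0, "trans": [0, 0, -0.0014], "turn_vec": [0, 0, 22]}

```text
time_s: 11.78
position: [0.409, 0.3258, 0.091]
tcp_rot: [[-0.336, 0.942, 0.0], [0.942, 0.336, 0.001], [0.001, 0.0, -1.0]]
wrist_force: [0.2, 1.2, -2.0]
grip_width: 0.0083
finger_force: 81.3
```

```bash
python3 d.py .409 .3256 .0916 -13.4
```

```text
t 11.78 pos [0.409  0.3258 0.091 ] yaw 19.61 d_tool [-0.0002 -0.0001 -0.0006] rz 33.01 q [ 38.5  15.5 -25.3  49.1   0.  108.9] F [ 0.2  1.2 -2. ] M [ 0.31 -0.16  0.07] w 0.0083
```

>>> hand_motion:
  plan:
    - {"aperture": 0, "turn_vec": [0, 0, 8]}
    - {"aperture": 0, "turn_vec": [0, 0, 16]}
    - {"aperture": 0, "turn_vec": [0, 0, 24]}
    - {"aperture": 0, "turn_vec": [0, 0, 28]}
    - {"aperture": 0, "turn_vec": [0, 0, 28]}

```text
time_s: 12.4
position: [0.4091, 0.3257, 0.0909]
tcp_rot: [[0.141, 0.99, 0.0], [0.99, -0.141, 0.0], [0.0, 0.0, -1.0]]
wrist_force: [1.1, 0.8, -1.1]
grip_width: 0.0084
finger_force: 81.2
```

```bash
python3 d.py .409 .3256 .0916 -13.4
```

```text
t 12.4 pos [0.4091 0.3257 0.0909] yaw -8.08 d_tool [-0.0001 -0.0001 -0.0007] rz 5.32 q [ 38.5  15.6 -25.3  49.1   0.  136.6] F [ 1.1  0.8 -1.1] M [ 0.24 -0.28 -0.  ] w 0.0084
```

>>> hand_motion:
  plan:
    - {"aperture": 0, "turn_vec": [0, 0, 4]}
    - {"aperture": 0, "turn_vec": [0, 0, 6]}
    - {"aperture": 0, "turn_vec": [0, 0, 6]}
    - {"aperture": 0, "trans": [0, 0, 0.001], "turn_vec": [0, 0, 6]}
    - {"aperture": 0, "trans": [0, 0, 0.002], "turn_vec": [0, 0, 6]}

```text
time_s: 13.02
position: [0.4089, 0.3256, 0.0895]
tcp_rot: [[0.244, 0.97, 0.0], [0.97, -0.244, 0.0], [0.0, 0.0, -1.0]]
wrist_force: [0.3, 0.7, 2.7]
grip_width: 0.008
finger_force: 81.9
```

```bash
python3 d.py .409 .3256 .0916 -13.4
```

```text
t 13.03 pos [0.4089 0.3256 0.0895] yaw -14.1 d_tool [ 0.      0.0001 -0.0021] rz -0.7 q [ 38.5  15.6 -25.5  48.9   0.  142.6] F [0.3 0.7 2.7] M [ 0.21  0.04 -0.01] w 0.008
```

>>> hand_motion:
  plan:
    - {"aperture": 0, "trans": [0, 0, 0.0005]}
    - {"aperture": 0, "trans": [0, 0, 0.001]}
    - {"aperture": 0, "trans": [0, 0, 0.001]}
    - {"aperture": 0, "trans": [0, 0, 0.001]}

```text
time_s: 13.52
position: [0.4089, 0.3256, 0.0884]
tcp_rot: [[0.244, 0.97, 0.0], [0.97, -0.244, 0.0], [0.0, 0.0, -1.0]]
wrist_force: [0.3, 1.9, 3.5]
grip_width: 0.0083
finger_force: 82.1
```

```bash
python3 d.py .409 .3256 .0916 -13.4
```

```text
t 13.53 pos [0.4089 0.3256 0.0884] yaw -14.13 d_tool [ 0.      0.0001 -0.0032] rz -0.73 q [ 38.5  15.7 -25.5  48.7   0.  142.7] F [0.3 1.9 3.5] M [ 0.3   0.05 -0.  ] w 0.0083
```

The foot has dropped in and the cover is now on the seal. Pressing home.

>>> hand_motion:
  plan:
    - {"aperture": 0, "trans": [0, 0, 0.001]}
    - {"aperture": 0, "trans": [0, 0, 0.002]}
    - {"aperture": 0, "trans": [0, 0, 0.003]}
    - {"aperture": 0, "trans": [0, 0, 0.003]}
    - {"aperture": 0, "trans": [0, 0, 0.003]}
  clamp_n: 100

```text
time_s: 14.15
position: [0.409, 0.3256, 0.0854]
tcp_rot: [[0.244, 0.97, 0.0], [0.97, -0.244, 0.0], [0.0, 0.0, -1.0]]
wrist_force: [-0.1, 1.3, 5.5]
grip_width: 0.0081
finger_force: 102.6
```

>>> hand_motion:
  plan:
    - {"aperture": 0, "trans": [0, 0, 0.0005]}
    - {"aperture": 0, "trans": [0, 0, 0.001]}
    - {"aperture": 0, "trans": [0, 0, 0.001]}
    - {"aperture": 0, "trans": [0, 0, 0.001]}

```text
time_s: 14.65
position: [0.409, 0.3256, 0.0851]
tcp_rot: [[0.244, 0.97, 0.001], [0.97, -0.244, 0.001], [0.001, 0.0, -1.0]]
wrist_force: [-2.2, -0.8, 12.2]
grip_width: 0.0078
finger_force: 103.8
```

>>> hand_motion:
  plan:
    - {"aperture": 0, "trans": [0, 0, 0.0005]}
    - {"aperture": 0, "trans": [0, 0, 0.001]}
    - {"aperture": 0, "trans": [0, 0, 0.001]}
    - {"aperture": 0, "trans": [0, 0, 0.001]}

```text
time_s: 15.15
position: [0.409, 0.3257, 0.085]
tcp_rot: [[0.244, 0.97, 0.001], [0.97, -0.244, 0.001], [0.001, 0.001, -1.0]]
wrist_force: [-4.8, -1.7, 20.6]
grip_width: 0.008
finger_force: 105.0
```

```bash
python3 d.py .409 .3256 .0847 -13.4
```

```text
t 15.15 pos [0.409  0.3257 0.085 ] yaw -14.13 d_tool [-0.0001 -0.      0.0003] rz -0.73 q [ 38.5  15.9 -25.8  48.3   0.  142.7] F [-4.8 -1.7 20.6] M [-0.52  1.06  0.06] w 0.008
```

>>> hand_motion:
  plan:
    - {"aperture": 0}
    - {"aperture": 0}

```text
time_s: 15.4
position: [0.409, 0.3257, 0.085]
tcp_rot: [[0.244, 0.97, 0.001], [0.97, -0.244, 0.001], [0.001, 0.001, -1.0]]
wrist_force: [-5.1, -1.6, 20.8]
grip_width: 0.008
finger_force: 105.0
```

```bash
python3 - <<'E'
from h import *; import cv2
a=r.capture("top"); cv2.imwrite("pics/home.png",cv2.resize(a[160:280,120:250],(650,600),interpolation=2))
print(r.sense()["wrist_force"],r.sense()["position"])
E
```

```text
[-4.08094729 -1.41968466 20.41831878] [0.40905289 0.32570775 0.085021  ]
```

View pics/home.png

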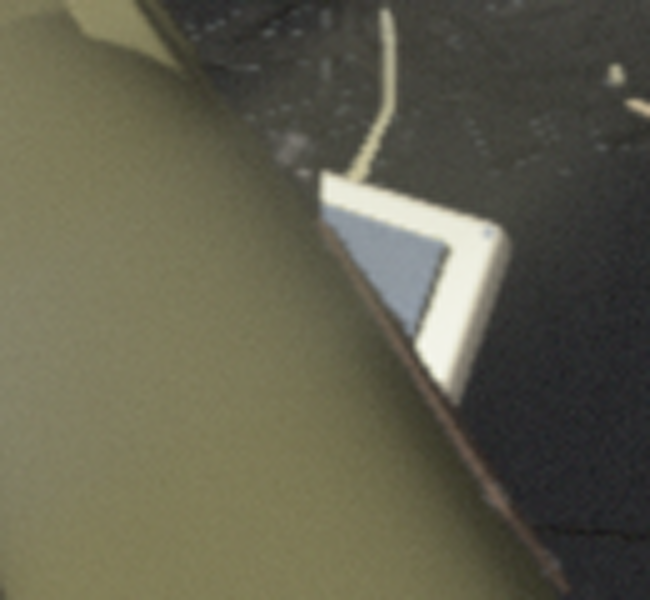

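The cover's corner at (448,243) sits square and flush inside the white rim, whose corner is at (505,230), and no dark seal shows any more. A steady 20 N is holding it against the hard stop. Handing in.

```bash
python3 -c "
from station import r
print(r.sign_off())"
```

```text
the job is handed in; nothing more can be done
None
```

I set the cover over the spigot, turned the wing until the foot dropped into the slot, and pressed it home. I handed it in at about 15 s with the arm still holding it down at about 20 N; the judged result wasn't shown.

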